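# Free and hold back a sprung tensioner arm on a bearing run-in rig

### The arm

A 6-joint arm with a two-finger parallel gripper is mounted at the origin on a cart in front of the work surface, level with it; the furniture and walls round the work are solid. World frame = base frame: x ahead of the robot, y to its left, z up, the work surface at z = 0. Lengths are in m, angles in degrees, forces in N, time in s.
With the tool pointing down it reaches from about 0.275 to 0.75 m from the base axis. Payload 10.2 kg.
Tool frame: the origin (TCP) lies midway between the tips of the shut fingers; the grasp point (between the pads) lies 19 mm behind it; z points along the fingers, y is the line along which they close (so a half turn about z gives the same grasp; the last joint's range is limited). The gripper opens to 85 mm and grips with 20 to 120 N. Pads are 22 mm wide; open, the fingers measure 114 mm over their backs; the gripper's body (76 mm by 85 mm) begins 54 mm behind the grasp point. The pads swing forward as they close: fully open they stand 13 mm farther back than shut.
Start: joints at [62.315, 17.928, 85.812, -0, 76.261, -12.8], TCP at [0.135, 0.507, 0.208] pointing down, gripper open.
Joint ranges: [-168.41, 168.41], [-55.51, 124.54], [10.69, 146.95], [-70.63, 250.63], [1, 178], [-165.06, 165.06]. Speed limits (degrees/s): [136.94, 136.94, 172.46, 180, 180, 180].

### API

Orientations are given as a 3x3 rotation matrix whose columns are the frame's x, y, z axes.
In Python, from bench import r, capture, camera_info, hand_in gives the robot as it stands. The module is installed in compiled form; this text tells all that it offers.
- The arm moves only by the tool arm_command, never from a script. Its arguments are lists of equal length, an entry for each row: "claw": the finger opening in cm, from 0 to 8.54; "travel": the shift along the tool's x, y, z in cm, a list of three; "turn": the turn, a rotation vector about the tool's x, y, z in degrees, a list of three. A call has exactly 5 rows; each row is the pose to reach, as a shift and turn from the pose commanded when the call began, along the tool's axes at that moment; what a row does not reach only later rows make up. A row lasts 1/8 s, in which the tool goes at most 62.5 mm and 10.7 degrees, less where a joint would pass 70% of its speed; a pose out of reach is approached as far as the arm can. A call with a gripper value outside its range is refused whole. The fingers move at their own pace and stop on an object; the grip force is fixed at half the most. Time passes only in rows, so rows that repeat a pose let the fingers close, or fill a call up. It gives the time, the measured TCP pose, the force, the opening and the grip force at its end, in the units of the state.
- r.get_obs(): the state, without advancing time (a new reading comes with each control period).
- capture(name): name is "side" or "top"; returns (picture, depth): 420x560x3 uint8, blue, green, red; 420x560 float32, m along the optical axis (not along the pixel's ray), 0 where there is no reading.
- camera_info(name): a dict with "fx", "fy", "cx", "cy" (pixels), "rvec" (rotation vector, rad) and "tvec" (3), from world to camera coordinates, as OpenCV has them. Camera axes: x right, y down, z forward; pixel columns grow to the right and rows downward; lengths in m; the calibration is good to about 2 mm. A picture is of the moment at which its call begins. camera_info takes no time and is no camera call.
- hand_in(): hands the job in; it is judged then, once.
The state is a dict: "time_s": time; "joint_pos": joint angles; "joint_vel": joint speeds; "joint_torque": joint torques, N m; "tcp_pos": TCP position; "eef_rot": TCP orientation; "force": force on the tool from outside, world axes, zero at the start; "wrist_torque": the same for the moment, N m; "opening": finger opening in m; "grasp_force": force on a finger pad.
Only numpy, scipy, OpenCV 4.12 (cv2) and the standard library are available. Lean on these libraries where they do the work, as an engineer would, in place of code of your own. Each camera call takes 0.05 s, during which the arm holds its last target. There are 200 camera calls.

### The job

Open the clamp on the bearing run-in rig by turning its black wing knob counter-clockwise (seen from above) to its stop, then swing the yellow sprung tensioner arm by its red handle away from the bearing on the rig, past the click of the brass pawl, all the way back to the rubber end stop. Finish while still holding the arm back there with the gripper, so that the bearing could be changed; leave the loose wheel and the loose bearing beside the rig where they are.

Things in the scene. Friction and masses are not known exactly. Their poses are not given: they have to be found in the camera images.
- rig: Fixed rig, pose varies: grey plate 180 (x) x 120 (y) x 12 mm centred at rig (+10, -10) mm. Origin at table height; z up, rig x points to the robot's right, rig y away from the robot (yaw -1.57 +-0.15). A 32 mm bearing on a spindle at (+35, +31), top 46 mm up. Blue clamp bracket at x = 0, y -60 to -2 mm, top (with its bolt) 85 mm up; else only knob and handle rise above 72 mm.
- pivot_axis (a point): Point on the upright pivot axis of the tensioner arm, at the height of the arm (57 mm above the table), at rig x = -50, y = 0; its axes are the rig's.
- tensioner (a joint): Arm angle about the pivot, rad. 0 (start): arm points along rig +x, roller at the bearing. Grows as the arm swings clockwise seen from above (handle towards rig -y, to the robot). Spring pulls it to 0: 5 N at the handle at 0, 11 N at the end (+2 N passing the pawl). The locked pin blocks it by about 0.12. Pawl clicks in at about 0.4 and would catch it at 0.38; rubber end stop at 0.56.
- red_handle (a point): Centre of the red handle on the arm, an upright round grip 24 mm across and 64 mm tall (66 to 130 mm above the table, this point at 102 mm), 140 mm from the pivot axis; it moves with the arm.
- clamp_knob (a joint): Angle of the clamp knob, rad: 0 locked, 1.4 open at its stop; starts between 0 and 0.25. Grows counter-clockwise seen from above. It lifts a lock pin 10 mm a radian out of the arm's way (clear from about 0.9). It takes about 0.05 N m and stays where it is left.
- knob_grip (a point): Centre of the black wing of the clamp knob, on its upright axis, 106 mm above the table, at rig x = 0, y = -18.5 mm. Wing 46 mm long, 14 mm thick, 36 mm tall (88 to 124 mm up); the point's x axis runs along the wing and turns with it (along rig x when the knob is at 0), y across its thickness.
- pawl (a joint): Slide of the brass pawl, m: 0 is fully in (towards the pivot), where its spring keeps it; the arm's tooth pushes it out to about 0.006 on passing, and then it snaps back to 0 (the click).
- spare_wheel: Bystander: loose cream wheel, 84 mm across, 34 mm high, lying on the table to the left of the rig (rig -x). Origin at the centre of its underside.
- spare_bearing: Bystander: loose steel ball bearing, 32 mm across, 10 mm high, on the table to the left of the rig (rig -x), beyond the wheel. Origin at the centre of its underside.

How it is judged (in metres and radians):
On the way, in this order (a step that is already met when the one before it is completed fails the run):
1. the clamp knob is turned open (over 1.15 rad) with the arm still at the bearing (value of joint clamp_knob above 1.15 rad and value of joint tensioner below 0.1 rad), for 0.1 s.
2. the arm is swung back past the click: beyond 0.44 rad with the pawl sprung in behind the tooth (value of joint tensioner above 0.44 rad and value of joint pawl below 0.002 m), for 0.2 s.
At the end, for the whole second after the job is handed in: The robot's fingers hold the arm still (contact over 3 N) at more than 0.50 rad (end stop 0.56), off the pawl, which would only catch it at 0.38; the pawl is in (under 2 mm), the clamp knob is open (over 1.15 rad), and each bystander is within 30 mm of where it stood (value of joint tensioner between 0.5 and 0.6 rad and value of joint pawl below 0.002 m and value of joint clamp_knob above 1.15 rad and velocity of joint tensioner between -0.1 and 0.1 rad/s and contact force between the fingers and rig above 3 N and distance of each of spare_wheel, spare_bearing from where it was at the start of the episode below 0.03 m); the arm keeps its last pose, push and grip.
It fails at once if a bystander is knocked over or shifted by more than 30 mm (not (distance of spare_wheel from where it was at the start of the episode below 0.03 m) or not (distance of spare_bearing from where it was at the start of the episode below 0.03 m) or angle between any of spare_wheel, spare_bearing's own z axis and vertical above 0.5 rad).
It also fails if it takes over 42 s, if anything falls off the work surface, if the arm or the gripper's body presses on something with over 40 N, if the wrist force passes 120 N, or if a joint passes its speed limit or range.

## Working session

There is one attempt and no reset: what is moved stays moved. The work goes in short steps, Python scripts to look and compute and a tool call to move; the robot and the scene stay as the last step left them, time stands still between calls to the robot, and variables do not carry over. Pictures are saved under pics/ and viewed, at most 10 in all, crops included, and the job is handed in when it is done.

Besides the shell and the picture viewer there is one more tool, called after "Call:" in YAML: its name, and indented under it one key for each argument. arm_command: Moves the arm, as the interface text tells. Its arguments: {"type":"object","properties":{"claw":{"type":"array"},"travel":{"type":"array"},"turn":{"type":"array"}},"required":["claw","travel","turn"]}

```bash
mkdir -p pics; cat > h.py <<'E'
import numpy as np, cv2
from bench import r, capture, camera_info, hand_in
def cam(n):
    c=camera_info(n); R=cv2.Rodrigues(np.array(c["rvec"],float))[0]; t=np.array(c["tvec"],float).ravel()
    return c,R,t
def pts(n,depth):
    c,R,t=cam(n); v,u=np.mgrid[:depth.shape[0],:depth.shape[1]]
    P=np.stack([(u-c["cx"])/c["fx"]*depth,(v-c["cy"])/c["fy"]*depth,depth],-1)
    return (P-t)@R
def proj(n,p):
    c,R,t=cam(n); q=R@np.asarray(p)+t; return q[0]/q[2]*c["fx"]+c["cx"],q[1]/q[2]*c["fy"]+c["cy"]
E
python3 - <<'E'
from h import *
o=r.get_obs(); print(o["time_s"],o["tcp_pos"],np.round(o["eef_rot"],3),o["opening"])
for n in("top","side"):
    p,d=capture(n); cv2.imwrite(f"pics/{n}0.png",p); np.save(n+"d.npy",d)
    c,R,t=cam(n); print(n,-R.T@t,c["fx"])
E
```

```text
0.0 [0.13473316 0.50711158 0.20762436] [[-0.966  0.257 -0.001]
 [ 0.257  0.966 -0.001]
 [ 0.    -0.001 -1.   ]] 0.08531121601824876
top [0.42097758 0.27626672 0.91544679] 389.4740101928003
side [0.29001646 1.06323546 0.46454691] 530.1097658569324
```

View pics/top0.png

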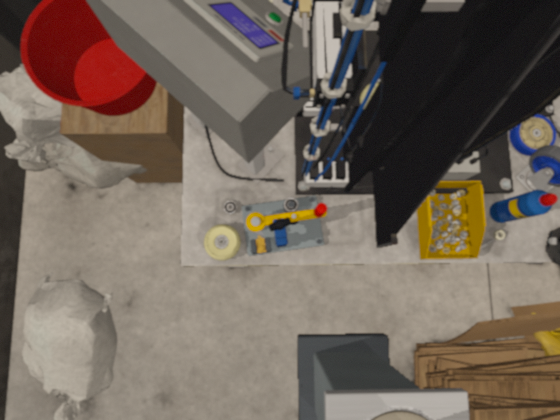

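View pics/side0.png

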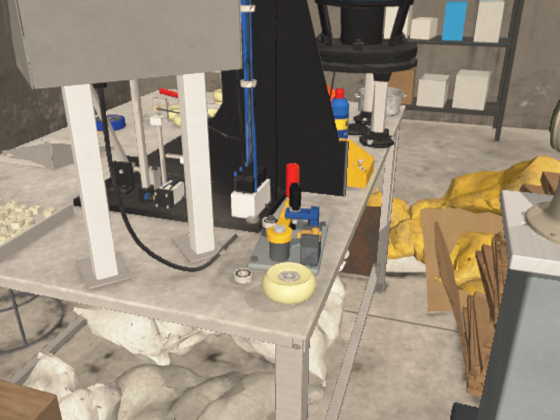

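```bash
python3 - <<'E'
from h import *
for n in("top","side"): print(n,"tcp px",proj(n,[.135,.507,.208]),"base",proj(n,[0,0,0]))
p=cv2.imread("pics/top0.png"); d=np.load("topd.npy"); X=pts("top",d)
s=cv2.imread("pics/side0.png"); ds=np.load("sided.npy"); Y=pts("side",ds)
a=cv2.resize(p[180:270,190:350],None,fx=5,fy=5,interpolation=cv2.INTER_CUBIC); cv2.imwrite("pics/c1.png",a)
b=cv2.resize(s[150:310,220:380],None,fx=3.7,fy=3.7,interpolation=cv2.INTER_CUBIC); cv2.imwrite("pics/c2.png",b)
def cl(n,img,X,lo,hi,name):
    h=cv2.cvtColor(img,cv2.COLOR_BGR2HSV); m=cv2.inRange(h,lo,hi)>0
    m&=(X[...,0]>.2)&(X[...,0]<.6)&(X[...,1]>.05)&(X[...,1]<.6)&(X[...,2]<.2)&(X[...,2]>0.0)
    q=X[m]; v,u=np.nonzero(m)
    if len(q): print(n,name,len(q),"px",u.mean().round(1),v.mean().round(1),"med",np.median(q,0).round(4),"min",q.min(0).round(3),"max",q.max(0).round(3))
for n,i,x in(("top",p,X),("side",s,Y)):
    cl(n,i,x,(0,180,120),(4,255,255),"red"); cl(n,i,x,(15,200,150),(30,255,255),"yellow"); cl(n,i,x,(105,150,50),(125,255,255),"blue"); cl(n,i,x,(22,60,150),(32,140,255),"cream"); cl(n,i,x,(0,0,0),(180,255,40),"black")
# obstacle map: max height in world 5cm cells
A=np.concatenate([X[d>0],Y[ds>0]])
print("rows x .15... cols y .6 ..-.2 max z (cm)")
for x0 in np.arange(.1,.75,.05):
    print(f"{x0:.2f}",[int(100*A[(abs(A[:,0]-x0-.025)<.025)&(abs(A[:,1]-y0-.025)<.025)][:,2].max(initial=-.0)) for y0 in np.arange(.6,-.2,-.05)])
E
```

```text
top tcp px (np.float64(136.32748322141012), np.float64(445.41441052488995)) base (np.float64(400.9556516248962), np.float64(465.72031257766787))
side tcp px (np.float64(588.5298985436607), np.float64(239.76303396833464)) base (np.float64(588.1453774014466), np.float64(227.52481051525447))
top red 91 px 320.1 209.1 med [0.5466 0.1772 0.1286] min [0.538 0.165 0.096] max [0.557 0.186 0.133]
top yellow 492 px 279.9 217.9 med [0.5403 0.2645 0.0622] min [0.512 0.157 0.058] max [0.556 0.331 0.122]
top blue 158 px 280.5 236.7 med [0.4944 0.2578 0.082 ] min [0.477 0.246 0.069] max [0.524 0.27  0.123]
top cream 764 px 220.4 242.5 med [0.4865 0.3939 0.0312] min [0.45  0.355 0.024] max [0.526 0.431 0.037]
top black 127 px 279.7 224.0 med [0.5173 0.2595 0.1231] min [0.507 0.229 0.044] max [0.529 0.28  0.127]
side red 286 px 290.8 176.2 med [0.5481 0.1837 0.1142] min [0.521 0.167 0.069] max [0.56  0.268 0.132]
side yellow 266 px 282.7 227.9 med [0.526  0.3136 0.063 ] min [0.509 0.185 0.051] max [0.554 0.335 0.066]
side blue 308 px 305.5 214.9 med [0.493  0.2693 0.0776] min [0.476 0.252 0.06 ] max 
[... 313 characters left out ...]
 24, 23, 0, 0]
0.15 [0, 0, 0, 0, 0, 0, 0, 0, 0, 0, 0, 0, 0, 0, 0, 0]
0.20 [0, 0, 0, 0, 0, 0, 0, 0, 0, 0, 0, 0, 0, 0, 0, 0]
0.25 [0, 0, 0, 0, 0, 0, 0, 0, 0, 0, 0, 0, 0, 0, 0, 0]
0.30 [0, 0, 0, 0, 0, 0, 0, 0, 0, 0, 0, 0, 0, 0, 0, 0]
0.35 [0, 0, 0, 0, 0, 0, 0, 0, 0, 0, 0, 0, 0, 0, 0, 0]
0.40 [0, 0, 0, 0, 2, 2, 0, 0, 0, 0, 0, 0, 0, 0, 3, 3]
0.45 [0, 0, 0, 0, 3, 3, 7, 8, 8, 2, 0, 0, 16, 0, 6, 3]
0.50 [0, 0, 0, 0, 3, 3, 7, 12, 12, 13, 0, 0, 34, 0, 7, 4]
0.55 [0, 0, 0, 0, 0, 1, 49, 4, 6, 13, 1, 0, 52, 0, 7, 3]
0.60 [0, 0, 0, 0, 0, 49, 49, 61, 66, 65, 63, 63, 62, 53, 7, 23]
0.65 [0, 0, 0, 0, 49, 49, 49, 49, 51, 61, 61, 61, 61, 56, 0, 21]
0.70 [0, 0, 0, 49, 49, 49, 49, 50, 51, 51, 50, 35, 0, 0, 0, 0]
```

View pics/c1.png

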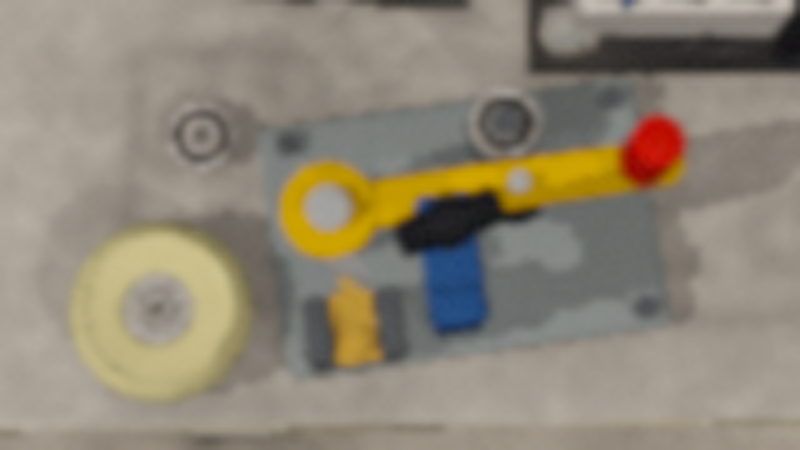

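View pics/c2.png

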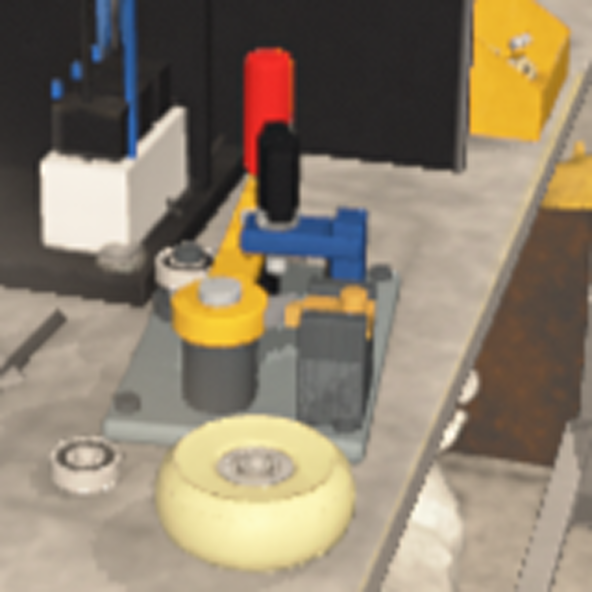

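```bash
python3 - <<'E'
from h import *
p=cv2.imread("pics/top0.png"); d=np.load("topd.npy"); X=pts("top",d)
s=cv2.imread("pics/side0.png"); ds=np.load("sided.npy"); Y=pts("side",ds)
h=cv2.cvtColor(p,cv2.COLOR_BGR2HSV)
box=(X[...,0]>.4)&(X[...,0]<.6)&(X[...,1]>.12)&(X[...,1]<.36)
red=(cv2.inRange(h,(0,150,100),(8,255,255))>0)&box&(X[...,2]>.124); q=X[red]; print("handle",len(q),q.mean(0),q.min(0),q.max(0))
H=(q.min(0)+q.max(0))[:2]/2
blk=(h[...,2]<60)&box&(X[...,2]>.115)&(X[...,2]<.13); q=X[blk]; print("knob",len(q),q.mean(0))
rc=cv2.minAreaRect((q[:,:2]*1000).astype(np.float32)); print(rc); w,V=np.linalg.eigh(np.cov(q[:,:2].T)); a=V[:,1]; a=a if a[1]<0 else -a; print("wing dir",a,np.degrees(np.arctan2(a[1],a[0])),np.sqrt(w))
yel=(cv2.inRange(h,(15,150,120),(32,255,255))>0)&box&(X[...,2]>.05)&(X[...,2]<.075); q=X[yel]
# pivot boss: disc of yellow, y>0.285
u=q[q[:,1]>.285]; (c,rr)=cv2.minEnclosingCircle((u[:,:2]*1000).astype(np.float32)); print("boss",c,rr)
P=np.array(c)/1000
e=H-P; print("arm dir",np.degrees(np.arctan2(e[1],e[0])),np.linalg.norm(e))
for z0 in(.035,):
  m=(X[...,2]>.005)&(X[...,2]<.02)&box; g=X[m&(h[...,1]<70)]; print("plate",cv2.minAreaRect((g[:,:2]*1000).astype(np.float32)))
A=np.concatenate([X[d>0],Y[ds>0]]); A=A[A[:,2]>.13]
for n,c in(("knob",(.515,.26)),("hand",(.547,.178)),("handend",(.47,.2))):
  D=np.hypot(A[:,0]-c[0],A[:,1]-c[1])
  for lo in(.14,.2,.25,.3,.35,.4,.45):
    k=(A[:,2]>lo)&(A[:,2]<lo+.05)
    if k.any():
      j=np.argmin(np.where(k,D,9)); print(n,lo,D[j].round(3),A[j].round(3))
E
```

```text
handle 116 [0.51675917 0.20043347 0.32555659] [0.42097758 0.16465103 0.12409417] [0.55962744 0.27626672 0.91544679]
knob 136 [0.51747099 0.26083456 0.12308484]
((517.55419921875, 261.2870788574219), (17.01633071899414, 42.07535934448242), 7.331012725830078)
wing dir [ 0.31972089 -0.94751177] -71.35395350750255 [0.00414563 0.01122762]
boss (506.8581237792969, 309.0076599121094) 43.85146713256836
arm dir -100.59009683862739 0.09008315877472879
plate ((514.2781982421875, 262.556396484375), (146.8583221435547, 204.46389770507812), 7.434794902801514)
knob 0.14 0.106 [0.613 0.218 0.163]
knob 0.2 0.107 [0.613 0.218 0.22 ]
knob 0.25 0.1 [0.606 0.218 0.281]
knob 0.3 0.09 [0.588 0.312 0.329]
knob 0.35 0.09 [0.588 0.312 0.356]
knob 0.4 0.089 [0.59  0.309 0.408]
knob 0.45 0.09 [0.588 0.312 0.484]
hand 0.14 0.072 [0.614 0.203 0.187]
hand 0.2 0.071 [0.613 0.205 0.237]
hand 0.25 0.064 [0.607 0.203 0.286]
hand 0.3 0.071 [0.613 0.205 0.319]
hand 0.35 0.066 [0.608 0.202 0.399]
hand 0.4 0.065 [0.606 0.205 0.406]
hand 0.45 0.067 [0.613 0.19  0.481]
handend 0.14 0.143 [0.612 0.21  0.157]
handend 0.2 0.143 [0.612 0.211 0.207]
handend 0.25 0.136 [0.606 0.205 0.285]
handend 0.3 0.142 [0.612 0.208 0.349]
handend 0.35 0.136 [0.606 0.213 0.4  ]
handend 0.4 0.135 [0.605 0.21  0.407]
handend 0.45 0.142 [0.611 0.212 0.488]
```

```bash
python3 - <<'E'
from h import *
p=cv2.imread("pics/top0.png"); d=np.load("topd.npy"); X=pts("top",d); X[d<=0]=9
h=cv2.cvtColor(p,cv2.COLOR_BGR2HSV)
box=(X[...,0]>.4)&(X[...,0]<.6)&(X[...,1]>.12)&(X[...,1]<.36)
red=(cv2.inRange(h,(0,150,100),(8,255,255))>0)&box; 
c,R,t=cam("top"); C=-R.T@t
def ray(u,v,z):
    D=R.T@np.array([(u-c["cx"])/c["fx"],(v-c["cy"])/c["fy"],1]); return C+D*(z-C[2])/D[2]
top=red&(X[...,2]>.127); q=X[top]; cc=cv2.minEnclosingCircle((q[:,:2]*1000).astype(np.float32)); print("handle",len(q),q.mean(0),cc)
v,u=np.nonzero(top); print("px",u.mean(),v.mean(),ray(u.mean(),v.mean(),.13))
# boss: pixel disc near crop (327,207) -> px
yel=(cv2.inRange(h,(15,120,100),(32,255,255))>0).astype(np.uint8); v,u=np.nonzero(yel)
k=(u<258)&(u>240)&(v>208)&(v<236); v,u=v[k],u[k]
W=np.array([ray(a,b,.064) for a,b in zip(u,v)]); print(u.min(),u.max(),v.min(),v.max(),W.min(0),W.max(0),X[v,u][:,2].max(),np.median(X[v,u][:,2]))
print("boss circle",cv2.minEnclosingCircle((W[:,:2]*1000).astype(np.float32)))
# grey cap
g=(h[...,1]<60)&(h[...,2]>120)&(X[...,2]>.05)&box; v,u=np.nonzero(g); k=(u<262)&(v<232)&(v>212); print("cap",X[v[k],u[k]].mean(0),k.sum())
for P,H in(((.5247,.3135),(.5475,.1755)),): pass
s=cv2.imread("pics/side0.png"); ds=np.load("sided.npy"); Y=pts("side",ds); Y[ds<=0]=9; hs=cv2.cvtColor(s,cv2.COLOR_BGR2HSV)
m=(cv2.inRange(hs,(0,150,60),(8,255,255))>0)&(Y[...,2]<.14)&(abs(Y[...,0]-.547)<.03)&(abs(Y[...,1]-.18)<.03); q=Y[m]; print("side red x centre",(np.percentile(q[:,0],[2,98])),q[:,1].max(),q.max(0))
E
```

```text
handle 77 [0.54895804 0.17510641 0.12935162] ((548.8657836914062, 174.71034240722656), 10.769015312194824)
px 321.0 207.87012987012986 [0.54884866 0.17518987 0.13      ]
246 257 212 231 [0.50948134 0.30863686 0.064     ] [0.55169575 0.33291322 0.064     ] 0.06727888869363303 0.06338728645196283
boss circle ((530.762939453125, 313.9089050292969), 21.527379989624023)
cap [0.52982365 0.31192985 0.06942592] 51
side red x centre [0.5371706  0.55858193] 0.18939281789411433 [0.55984079 0.18939282 0.13183463]
```

Call:
arm_command:
  claw: [4, 4, 4, 4, 4]
  travel:
    - [-4.7, -1.5, 0]
    - [-9.4, -3, 0]
    - [-14.1, -4.5, 0]
    - [-18.8, -6, 0]
    - [-23.5, -7.5, 0]
  turn:
    - [0, 0, 8]
    - [0, 0, 16]
    - [0, 0, 24]
    - [0, 0, 32]
    - [0, 0, 40]

```text
time_s: 0.72
tcp_pos: [0.3439, 0.3734, 0.208]
eef_rot: [[-0.571, 0.821, -0.0], [0.821, 0.571, -0.0], [0.0, -0.0, -1.0]]
force: [-0.5, 0.8, 0.0]
opening: 0.0399
grasp_force: 0.0
```

Call:
arm_command:
  claw: [4, 4, 4, 4, 4]
  travel:
    - [-4.8, 2, 0]
    - [-9.6, 4, 0]
    - [-14.4, 5.9, 0]
    - [-19.2, 7.9, 0]
    - [-19.2, 7.9, 0]
  turn:
    - [0, 0, 4]
    - [0, 0, 8]
    - [0, 0, 12]
    - [0, 0, 16.2]
    - [0, 0, 16.2]

```text
time_s: 1.35
tcp_pos: [0.5198, 0.2607, 0.2071]
eef_rot: [[-0.32, 0.947, -0.001], [0.947, 0.32, -0.001], [-0.0, -0.001, -1.0]]
force: [-1.0, 0.6, 0.8]
opening: 0.0401
grasp_force: 0.0
```

```bash
python3 - <<'E'
from h import *
o=r.get_obs(); print(o["tcp_pos"],np.round(o["eef_rot"],3),np.round(o["joint_pos"],1),o["force"])
p,d=capture("top"); cv2.imwrite("pics/top1.png",p[130:310,160:400].repeat(3,0).repeat(3,1))
E
```

```text
[0.51977734 0.26068786 0.2070868 ] [[-0.32   0.947 -0.001]
 [ 0.947  0.32  -0.001]
 [-0.    -0.001 -1.   ]] [15.1 25.2 75.6 -0.  79.3 -3.5] [-1.02644028  0.58276327  0.79345439]
```

View pics/top1.png

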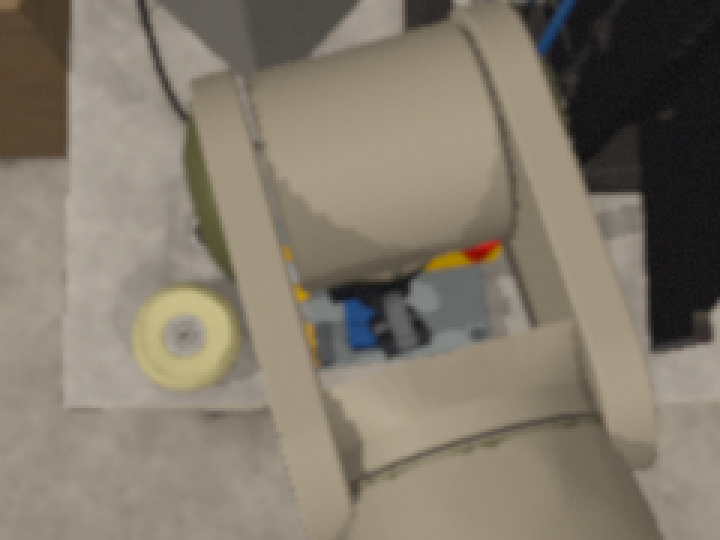

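```bash
python3 - <<'E'
from h import *
d0=np.load("topd.npy"); p,d=capture("top"); X=pts("top",d); m=(d>0)&(np.abs(d-d0)>.02)&(X[...,0]>.3)
A=X[m]
for y0 in np.arange(.14,.36,.02):
    k=A[abs(A[:,1]-y0)<.01]
    if len(k): j=k[:,0].argmax(); print(y0.round(2),k[j].round(3),"zmax",k[k[:,2].argmax()].round(3))
X0=pts("top",d0)
ds=np.load("sided.npy"); Y=pts("side",ds); S=np.concatenate([X0[d0>0],Y[ds>0]]); S=S[(S[:,2]>.16)&(S[:,2]<.6)&(S[:,0]>.4)&(S[:,0]<.7)]
print("static min x by y; z>.16")
for y0 in np.arange(-.02,.4,.02):
    k=S[abs(S[:,1]-y0)<.01]
    if len(k): print(y0.round(2),k[k[:,0].argmin()].round(3),"zmin",k[:,2].min().round(3))
E
```

```text
0.14 [0.729 0.134 0.176] zmax [0.3   0.149 0.563]
0.16 [0.66  0.162 0.322] zmax [0.619 0.17  0.649]
0.18 [0.78  0.184 0.018] zmax [0.637 0.171 0.605]
0.2 [0.722 0.21  0.51 ] zmax [0.614 0.206 0.654]
0.22 [0.79  0.216 0.025] zmax [0.607 0.215 0.646]
0.24 [ 0.755  0.239 -0.001] zmax [0.307 0.231 0.591]
0.26 [0.796 0.258 0.383] zmax [0.643 0.261 0.591]
0.28 [0.772 0.272 0.411] zmax [0.413 0.286 0.547]
0.3 [0.708 0.304 0.476] zmax [0.412 0.291 0.547]
0.32 [0.761 0.323 0.453] zmax [0.473 0.31  0.539]
0.34 [0.746 0.334 0.469] zmax [0.522 0.33  0.508]
static min x by y; z>.16
-0.02 [ 0.653 -0.028  0.54 ] zmin 0.492
0.02 [0.498 0.03  0.162] zmin 0.16
0.04 [0.498 0.033 0.161] zmin 0.16
0.06 [0.652 0.053 0.586] zmin 0.401
0.08 [0.652 0.07  0.551] zmin 0.551
0.1 [0.603 0.102 0.275] zmin 0.16
0.12 [0.604 0.11  0.402] zmin 0.161
0.14 [0.642 0.15  0.321] zmin 0.311
0.16 [0.618 0.162 0.579] zmin 0.161
0.18 [0.613 0.19  0.481] zmin 0.16
0.2 [0.605 0.21  0.407] zmin 0.161
0.22 [0.605 0.213 0.524] zmin 0.16
0.24 [0.619 0.244 0.496] zmin 0.324
0.26 [0.619 0.251 0.495] zmin 0.324
0.28 [0.612 0.29  0.446] zmin 0.325
0.3 [0.59  0.309 0.408] zmin 0.325
0.32 [0.587 0.315 0.411] zmin 0.16
0.34 [0.601 0.331 0.331] zmin 0.16
0.36 [0.62  0.351 0.37 ] zmin 0.325
0.38 [0.637 0.37  0.328] zmin 0.325
```

Call:
arm_command:
  claw: [4, 4, 4, 4, 4]
  travel:
    - [0, -0.2, 2]
    - [0, -0.2, 4.5]
    - [0, -0.2, 7]
    - [0, -0.2, 9.2]
    - [0, -0.2, 11.2]
  turn:
    - [0, 0, 0]
    - [0, 0, 0]
    - [0, 0, 0]
    - [0, 0, 0]
    - [0, 0, 0]

```text
time_s: 2.08
tcp_pos: [0.5147, 0.2633, 0.0956]
eef_rot: [[-0.326, 0.945, -0.0], [0.945, 0.326, 0.0], [0.0, -0.0, -1.0]]
force: [1.0, 0.5, -0.7]
opening: 0.0401
grasp_force: 0.0
```

Call:
arm_command:
  claw: [3, 2, 1, 0.5, 0.5]
  travel:
    - [0, 0, 0]
    - [0, 0, 0]
    - [0, 0, 0]
    - [0, 0, 0]
    - [0, 0, 0]
  turn:
    - [0, 0, 0]
    - [0, 0, 0]
    - [0, 0, 0]
    - [0, 0, 0]
    - [0, 0, 0]

```text
time_s: 2.7
tcp_pos: [0.5171, 0.2632, 0.0977]
eef_rot: [[-0.324, 0.946, 0.004], [0.946, 0.324, 0.002], [0.001, 0.005, -1.0]]
force: [3.9, 3.8, 1.4]
opening: 0.0114
grasp_force: 58.9
```

Call:
arm_command:
  claw: [0.5, 0.5, 0.5, 0.5, 0.5]
  travel:
    - [0, 0, 0]
    - [0, 0, 0]
    - [0, 0, 0]
    - [0, 0, 0]
    - [0, 0, 0]
  turn:
    - [0, 0, -7]
    - [0, 0, -14]
    - [0, 0, -21]
    - [0, 0, -28]
    - [0, 0, -35]

```text
time_s: 3.32
tcp_pos: [0.5157, 0.2621, 0.0976]
eef_rot: [[-0.811, 0.586, 0.0], [0.586, 0.811, -0.001], [-0.0, -0.0, -1.0]]
force: [-4.3, -3.3, 6.4]
opening: 0.0107
grasp_force: 59.8
```

Call:
arm_command:
  claw: [0.5, 0.5, 0.5, 0.5, 0.5]
  travel:
    - [0, 0, 0]
    - [0, 0, 0]
    - [0, 0, 0]
    - [0, 0, 0]
    - [0, 0, 0]
  turn:
    - [0, 0, -8]
    - [0, 0, -16]
    - [0, 0, -24]
    - [0, 0, -32]
    - [0, 0, -32]

```text
time_s: 3.95
tcp_pos: [0.5151, 0.2606, 0.0976]
eef_rot: [[-0.998, 0.069, -0.002], [0.069, 0.998, -0.004], [0.002, -0.004, -1.0]]
force: [-8.2, -10.9, 10.1]
opening: 0.011
grasp_force: 60.2
```

Call:
arm_command:
  claw: [4, 4, 4, 4, 4]
  travel:
    - [0, 0, 0]
    - [0, 0, 0]
    - [0, 0, -3]
    - [0, 0, -6]
    - [0, 0, -9]
  turn:
    - [0, 0, 0]
    - [0, 0, 0]
    - [0, 0, 0]
    - [0, 0, 0]
    - [0, 0, 0]

```text
time_s: 4.58
tcp_pos: [0.5159, 0.2625, 0.1874]
eef_rot: [[-0.997, 0.071, 0.0], [0.071, 0.997, 0.0], [-0.0, 0.0, -1.0]]
force: [0.5, 0.5, 0.1]
opening: 0.0397
grasp_force: 0.0
```

Call:
arm_command:
  claw: [4.5, 4.5, 4.5, 4.5, 4.5]
  travel:
    - [0.2, -2.2, 0]
    - [0, -4.4, 0]
    - [-0.2, -6.6, 0]
    - [-0.5, -8.6, 0]
    - [-0.5, -8.6, 0]
  turn:
    - [0, -6, 0]
    - [0, -12, 0]
    - [0, -18, 0]
    - [0, -25, 0]
    - [0, -25, 0]

```text
time_s: 5.2
tcp_pos: [0.5135, 0.1757, 0.1861]
eef_rot: [[-0.904, 0.072, 0.421], [0.065, 0.997, -0.03], [-0.422, -0.0, -0.907]]
force: [-0.1, 0.6, 0.0]
opening: 0.0449
grasp_force: 0.0
```

```bash
python3 - <<'E'
from h import *
o=r.get_obs(); print(o["tcp_pos"],np.round(o["eef_rot"],3),np.round(o["joint_pos"],1),o["force"])
p,d=capture("top"); X=pts("top",d); X[d<=0]=9; s,ds=capture("side")
a=p[150:280,200:380].repeat(3,0).repeat(3,1); b=s[60:260,200:380].repeat(2,0).repeat(2,1)
im=np.zeros((400,800,3),np.uint8); im[:390,:440]=a[:,:440]; im[:,440:]=b
cv2.imwrite("pics/m2.png",im)
E
```

```text
[0.51354582 0.17570683 0.18605746] [[-0.904  0.072  0.421]
 [ 0.065  0.997 -0.03 ]
 [-0.422 -0.    -0.907]] [  9.5   9.6 104.1  -8.5  42.3 -71.3] [-0.06715022  0.61772384  0.00818711]
```

View pics/m2.png

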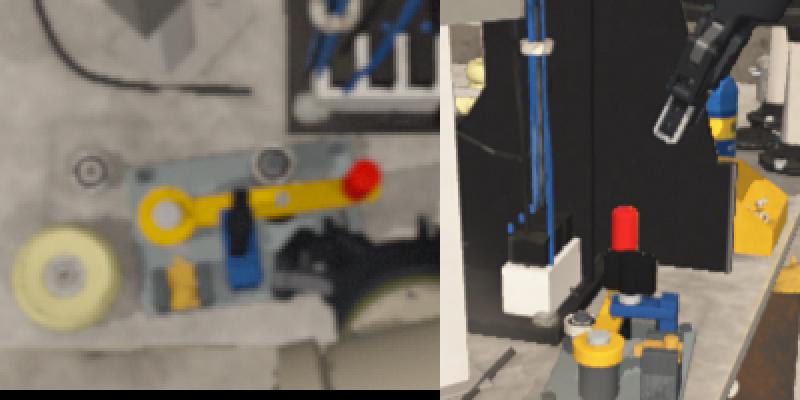

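Call:
arm_command:
  claw: [4.5, 4.5, 4.5, 4.5, 4.5]
  travel:
    - [0.2, 0.1, 2.5]
    - [0.2, 0.1, 5]
    - [0.2, 0.1, 7]
    - [0.2, 0.1, 9]
    - [0.2, 0.1, 10.7]
  turn:
    - [0, 0, 0]
    - [0, 0, 0]
    - [0, 0, 0]
    - [0, 0, 0]
    - [0, 0, 0]

```text
time_s: 5.92
tcp_pos: [0.5592, 0.1745, 0.0877]
eef_rot: [[-0.904, 0.071, 0.421], [0.065, 0.997, -0.03], [-0.422, 0.0, -0.907]]
force: [0.5, -0.3, -0.3]
opening: 0.0448
grasp_force: 0.0
```

Call:
arm_command:
  claw: [3.5, 2.5, 1.5, 1.5, 1.5]
  travel:
    - [0, 0, 0]
    - [0, 0, 0]
    - [0, 0, 0]
    - [0, 0, 0]
    - [0, 0, 0]
  turn:
    - [0, 0, 0]
    - [0, 0, 0]
    - [0, 0, 0]
    - [0, 0, 0]
    - [0, 0, 0]

```text
time_s: 6.55
tcp_pos: [0.558, 0.1728, 0.0889]
eef_rot: [[-0.904, 0.072, 0.421], [0.064, 0.997, -0.032], [-0.422, -0.002, -0.907]]
force: [-0.3, -10.8, -1.1]
opening: 0.0219
grasp_force: 58.7
```

```bash
python3 - <<'E'
from h import *
o=r.get_obs(); print(o["tcp_pos"],np.round(o["eef_rot"],3),o["force"],o["opening"],o["grasp_force"])
T=o["tcp_pos"];R=np.array(o["eef_rot"]); G=T-.019*R[:,2]; print("grasp pt",G)
P=np.array([.530,.3125]); e=G[:2]-P; print(np.linalg.norm(e))
a0=np.arctan2(e[1],e[0])
for th in(.1,.2,.3,.4,.5,.56,.6):
    q=P+np.linalg.norm(e)*np.array([np.cos(a0-th),np.sin(a0-th)]); print(th,np.round(100*R.T@np.r_[q-G[:2],0],2))
E
```

```text
[0.55801559 0.17282492 0.08891774] [[-0.904  0.072  0.421]
 [ 0.064  0.997 -0.032]
 [-0.422 -0.002 -0.907]] [ -0.31860632 -10.84721127  -1.10623558] 0.0219316291454857 58.741607666015625
grasp pt [0.55001879 0.17343359 0.10614216]
0.14049988380885922
0.1 [ 1.26 -0.23 -0.58]
0.2 [ 2.53 -0.32 -1.18]
0.3 [ 3.8  -0.27 -1.77]
0.4 [ 5.06 -0.08 -2.36]
0.5 [ 6.3   0.24 -2.93]
0.56 [ 7.02  0.5  -3.27]
0.6 [ 7.5   0.71 -3.49]
```

Call:
arm_command:
  claw: [1.5, 1.5, 1.5, 1.5, 1.5]
  travel:
    - [0.7, -0.2, -0.3]
    - [1.3, -0.3, -0.6]
    - [1.9, -0.35, -0.9]
    - [2.5, -0.4, -1.2]
    - [3.1, -0.4, -1.5]
  turn:
    - [0, 0, 0]
    - [0, 0, 0]
    - [0, 0, 0]
    - [0, 0, 0]
    - [0, 0, 0]

```text
time_s: 7.18
tcp_pos: [0.5238, 0.1722, 0.089]
eef_rot: [[-0.904, 0.072, 0.422], [0.065, 0.997, -0.03], [-0.423, 0.0, -0.906]]
force: [15.1, -1.0, -16.4]
opening: 0.0214
grasp_force: 59.6
```

Call:
arm_command:
  claw: [1.5, 1.5, 1.5, 1.5, 1.5]
  travel:
    - [0.8, 0.1, -0.35]
    - [1.6, 0.2, -0.75]
    - [2.4, 0.4, -1.1]
    - [3.2, 0.6, -1.5]
    - [4, 0.8, -1.8]
  turn:
    - [0, 0, 0]
    - [0, 0, 0]
    - [0, 0, 0]
    - [0, 0, 0]
    - [0, 0, 0]

```text
time_s: 7.8
tcp_pos: [0.4804, 0.1822, 0.0888]
eef_rot: [[-0.904, 0.072, 0.421], [0.064, 0.997, -0.033], [-0.423, -0.002, -0.906]]
force: [5.2, -10.9, -2.3]
opening: 0.0205
grasp_force: 58.7
```

```bash
python3 - <<'E'
from h import *
o=r.get_obs(); T=o["tcp_pos"];R=np.array(o["eef_rot"]); G=T-.019*R[:,2]; e=G[:2]-np.array([.530,.3125]); print(G,np.linalg.norm(e),np.radians(-82.2)-np.arctan2(e[1],e[0]),o["force"],o["opening"],o["time_s"])
p,d=capture("top"); s,ds=capture("side")
h=cv2.cvtColor(p,cv2.COLOR_BGR2HSV)
a=p[150:280,200:380].repeat(3,0).repeat(3,1); b=s[100:300,200:380].repeat(2,0).repeat(2,1)
im=np.zeros((400,800,3),np.uint8); im[:390,:440]=a[:,:440]; im[:,440:]=b
cv2.imwrite("pics/m3.png",im)
E
```

```text
[0.47243403 0.18281805 0.10602517] 0.14188463365819654 0.5539062943264716 [  5.20226997 -10.90629138  -2.31585664] 0.020502228119929574 7.8
```

View pics/m3.png

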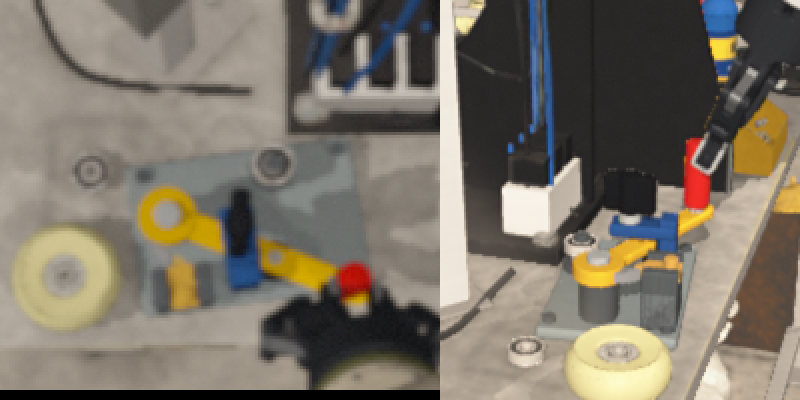

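```bash
python3 - <<'E'
from h import *
p,d=capture("top"); X=pts("top",d); X[d<=0]=9; h=cv2.cvtColor(p,cv2.COLOR_BGR2HSV)
m=(cv2.inRange(h,(0,150,100),(8,255,255))>0)&(abs(X[...,0]-.48)<.05)&(abs(X[...,1]-.18)<.06)&(X[...,2]<.14)
t=X[m&(X[...,2]>.127)]; c,rr=cv2.minEnclosingCircle((t[:,:2]*1000).astype(np.float32)); print(len(t),t.mean(0),c,rr)
c=np.array(c)/1000
for c in(c,t.mean(0)[:2]):
    e=c-[.530,.3125]; print(np.linalg.norm(e),np.radians(-82.2)-np.arctan2(e[1],e[0]))
q=X[m]; print(q.min(0),q.max(0))
o=r.get_obs(); print(o["force"],o["tcp_pos"],o["opening"])
E
```

```text
76 [0.47815575 0.18355837 0.12940868] (477.8216247558594, 183.07708740234375) 10.879606246948242
0.13954523692472962 0.51936477876104
0.1389739874476073 0.5184298866707464
[0.46734745 0.17280359 0.12046033] [0.48738702 0.19471103 0.13236351]
[  3.43611158 -13.4157592   -2.70740164] [0.48023697 0.18234152 0.08884391] 0.02068637770379317
```

Call:
arm_command:
  claw: [1.5, 1.5, 1.5, 1.5, 1.5]
  travel:
    - [0.2, -0.1, -0.1]
    - [0.4, -0.2, -0.2]
    - [0.6, -0.2, -0.3]
    - [0.6, -0.2, -0.3]
    - [0.6, -0.2, -0.3]
  turn:
    - [0, 0, 0]
    - [0, 0, 0]
    - [0, 0, 0]
    - [0, 0, 0]
    - [0, 0, 0]

```text
time_s: 8.57
tcp_pos: [0.4755, 0.184, 0.0891]
eef_rot: [[-0.902, 0.07, 0.426], [0.066, 0.998, -0.026], [-0.427, 0.004, -0.904]]
force: [23.6, 18.0, -26.3]
opening: 0.0207
grasp_force: 59.7
```

```bash
cat > m.py <<'E'
from h import *
p,d=capture("top"); X=pts("top",d); X[d<=0]=9; h=cv2.cvtColor(p,cv2.COLOR_BGR2HSV)
m=(cv2.inRange(h,(0,150,100),(8,255,255))>0)&(abs(X[...,0]-.48)<.05)&(abs(X[...,1]-.18)<.06)&(X[...,2]<.14)
t=X[m&(X[...,2]>.127)]; c,rr=cv2.minEnclosingCircle((t[:,:2]*1000).astype(np.float32)); c=np.array(c)/1000
e=c-[.530,.3125]; print(c,np.linalg.norm(e),np.radians(-82.2)-np.arctan2(e[1],e[0]))
o=r.get_obs(); print(o["force"],o["tcp_pos"],o["opening"],o["grasp_force"],o["time_s"])
E
python3 m.py
```

```text
[0.47307471 0.18529825] 0.13935843934764816 0.5569250959093215
[ 22.95782414  18.68270902 -26.48923239] [0.47549476 0.18400625 0.08908053] 0.020704006889389896 59.7065395116806 8.625
```

Call:
arm_command:
  claw: [1.5, 1.5, 1.5, 1.5, 1.5]
  travel:
    - [0, 0.1, 0]
    - [0, 0.1, 0]
    - [0, 0.1, 0]
    - [0, 0.1, 0]
    - [0, 0.1, 0]
  turn:
    - [0, 0, 0]
    - [0, 0, 0]
    - [0, 0, 0]
    - [0, 0, 0]
    - [0, 0, 0]

```text
time_s: 9.25
tcp_pos: [0.4753, 0.1842, 0.089]
eef_rot: [[-0.902, 0.071, 0.425], [0.066, 0.997, -0.028], [-0.426, 0.003, -0.905]]
force: [19.9, 11.9, -22.2]
opening: 0.0204
grasp_force: 60.1
```

```bash
python3 m.py && python3 -c "
from bench import hand_in
print(hand_in())"
```

```text
[0.47290707 0.18575595] 0.13900955426650935 0.5593707775332855
[ 20.71408476  11.10836923 -22.28642535] [0.4752801  0.18418766 0.0890307 ] 0.020472072471453277 60.12508749961853 9.3
the job is handed in; nothing more can be done
None
```

I handed the job in at about 9.3 s with the clamp knob turned to about 1.37 rad and the tensioner arm gripped at about 0.56 rad, against the end stop. I did not measure the pawl directly, the wheel and bearing look undisturbed in the last picture, and the hand-in gave no verdict.

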